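Roll the snap-down liner flat on the hallway cart

TASK

Take the hand roller from its rest by the upright wooden handle and roll it over the three raised leaves of the liner panel with steady, moderate downward pressure, in one pass from the end nearer the robot to the far end without lifting it on the way, so that every leaf snaps down level with the frame. Press only with the roller, never with the gripper, and then set the roller back on its rest without slamming it, upright as it was, and let go.

Things in the scene. Friction and masses are not known exactly. Their poses are not given: they have to be found in the camera images.
- roller_grip (a point): Centre of the hand roller's upright wooden handle, a square post 30 x 30 mm, 60 mm tall; grip it from above, best on the faces looking along x. x: rolling direction, y: axle, z: up. Directly below hangs a black rubber drum, 44 mm across, 56 mm long, turning freely; its bottom is 83 mm below this point. Two flat ears (50 mm in x, y 33 to 64 mm each side) have undersides 53 mm below this point.
- rest: Fixed white steel rest: two upright rails along x, 90 mm long, 8 mm thick, 45 to 53 mm either side of the middle, tops 42 mm high. Origin: middle of underside, on the work surface. The roller stands on it with an ear on each rail, drum hanging between, handle centre 95 mm above the origin, axes parallel to the rest's; 10 mm of play sideways.
- panel: Fixed aluminium frame 196 x 100 mm with rim 12 mm high, three wood-grain laminate leaves (58 x 86 mm) in a row, centred at x = -60, 0, +60 mm. Origin: middle of underside, on the work surface; x along its length, away from the robot (within 20 degrees). Leaf tops start 17 mm above the origin; each yields straight down at about 6 N, stays where pushed and stops hard level with the rim, 12 mm up.
- leaf_near (a joint): How far the leaf nearer the robot (panel x = -60 mm) has been pushed down, in m: 0 raised, 0.005 fully down.
- leaf_middle (a joint): The same for the middle leaf (panel x = 0).
- leaf_far (a joint): The same for the far leaf (panel x = +60 mm).
- roller: The whole hand roller (steel frame, drum, wooden handle), about 0.4 kg, 130 mm wide along its axle, 113 mm tall. Origin: on the drum's lowest line, 83 mm below the handle's centre; same axes. It starts upright on its rest, within about 4 degrees of the rest's yaw.

How it is judged:
By the outcome, as a careful person would: the job done as asked, in the order asked, and still so for the second after the job is handed in, with the robot touching nothing.
It also fails if it takes over 51 s, if anything falls off the work surface, if the arm or the gripper's body presses on something with over 40 N, if the wrist force passes 120 N, or if a joint passes its speed limit or range.

ROBOT

A 7-joint arm with a two-finger parallel gripper is mounted at the origin on the work surface. World frame = base frame: x ahead of the robot, y to its left, z up, the work surface at z = 0. Lengths are in mm, angles in rad, forces in N, time in s.
With the tool pointing down it reaches from about 350 to 900 mm from the base axis. Payload 19.9 kg.
Tool frame: the origin (TCP) lies on the centre line of the jaws, within the pads' length; the fingertips stand 22 mm ahead of it and the grasp point (between the pads) lies 3 mm ahead of it; z points along the fingers, x is the direction in which the jaws open and shut, and the axes are right-handed (so a half turn about z gives the same grasp; the last joint's range is limited). The gripper opens to 85 mm and grips with 20 to 120 N. Pads are 22 mm wide; open, the fingers measure 114 mm over their backs; the gripper's body (76 mm by 85 mm) begins 54 mm behind the grasp point. The pads swing forward as they close: fully open they stand 13 mm farther back than shut.
Start: joints at [1.149, 0.417, -0.01, 1.614, 0.005, 1.111, -0.053], TCP at [232.285, -580.213, 253.26] pointing down, gripper open.
Joint ranges: [-2.81, 2.81], [-0.39, 2.02], [-1.27, 1.25], [0.06, 2.57], [-1.19, 4.33], [0.19, 2], [-2.82, 2.82]. Speed limits (rad/s): [1.89, 1.89, 2.39, 2.39, 3.01, 3.01, 3.01].

INTERFACE

Orientations are given as [roll, pitch, yaw] about the fixed x, y, z axes, in that order (R = Rz(yaw) Ry(pitch) Rx(roll)).
In Python, from cell import read_state, get_image, get_calibration, finish_job, find_in, cut_out, landmark_of gives the robot as it stands.
- The arm moves only by the shell command python3 -m creep 'ROWS' [FORCE]. ROWS is JSON, a list of rows, each a list of 7 numbers: the closure, from 0 (fully open) to 1 (shut), then the shift along the tool's x, y, z as a fraction of full scale, then the turn, a rotation vector about the tool's x, y, z as a fraction of full scale. A call has 1 to 10 rows; each row shifts and turns the pose as measured when the row begins, along the tool's axes as they then stand; what a row does not reach is not made up. Full scale, the value 1, is 1000 mm for a shift and 2 pi rad for a turn. A row lasts 1/12 s, in which the tool goes at most 41.7 mm and 7.16 degrees, less where a joint would pass 70% of its speed; a pose out of reach is approached as far as the arm can. A call with a number of a shift or a turn outside -1 to 1 is refused whole. A call with a gripper value outside its range is refused whole. The fingers move at their own pace and stop on an object; FORCE is the grip in N (left out, the last holds). Time passes only in rows, so rows that do not move let the fingers close. It gives the time, the measured TCP pose, the force and the opening at its end, in the units of the state.
- read_state(): the state, without advancing time (a new reading comes with each control period).
- get_image(name): name is "side" or "top" or "wrist"; returns the picture (480x640x3 uint8, red, green, blue); there is no depth.
- get_calibration(name): a dict with "fx", "fy", "cx", "cy" (pixels), "R" (3x3) and "t" (3): a world point X has camera coordinates R X + t; the wrist camera has in their place "tool_from_camera" (4x4, takes a point from camera to tool coordinates, whose origin is the TCP and whose axes are the tool frame's). Camera axes: x right, y down, z forward; pixel columns grow to the right and rows downward; lengths in mm; the calibration is good to about 2 mm. A picture is of the moment at which its call begins: read the wrist's pose just before it. get_calibration takes no time and is no camera call.
- finish_job(): hands the job in, once; it reports no verdict.
Trained networks look in the newest picture that a camera, given by its name, has taken for a name from the list of things; names that differ only in an ending like _2 or _b are one class to them, and where a whole thing is asked for, a point or a joint stands for the part that bears it (a point fixed in the world has none). Each returns a list of dicts, best first, with "p" (0 to 1); they miss things now and then, are a little off and sometimes report something else, mostly with a low value. They report only what shows in the picture. A call takes as long as a camera call.
- find_in(camera, thing): "uv" ([column, row] in pixels, amid what is visible of it).
- cut_out(camera, thing): "pixels" (480x640 bool, what is visible of it) and "uv" ([column, row] in pixels, amid what is visible of it).
- landmark_of(camera, thing): "uv" ([column, row] in pixels: a listed point, or the origin of a listed thing).
The state is a dict: "clock": time; "joint_positions": joint angles; "qvel": joint speeds; "joint_efforts": joint torques, N m; "ee_pos": TCP position; "orientation": TCP orientation; "ft_force": force on the tool from outside, world axes, zero at the start; "ft_torque": the same for the moment, N m; "grip_width": opening from 0.0 (shut) to 1.0 (fully open).
Only numpy, scipy, OpenCV 4.12 (cv2) and the standard library are available. Lean on these libraries where they do the work, as an engineer would, in place of code of your own. Each camera call takes 0.05 s, during which the arm holds its last target.

## Working session

There is one attempt and no reset: what is moved stays moved. The work goes in short steps, Python scripts to look and compute and a shell command to move; the robot and the scene stay as the last step left them, time stands still between calls to the robot, and variables do not carry over. Pictures are saved under pics/ and viewed, and the job is handed in when it is done.

```bash
mkdir -p pics; ls; python3 - <<'E'
from cell import *
import cv2,numpy as np
print(read_state())
for c in ["top","side"]:
    im=get_image(c); cv2.imwrite(f"pics/{c}0.png",im[:,:,::-1])
    k=get_calibration(c); print(c,{a:np.round(b,4).tolist() for a,b in k.items()})
    for t in ["roller_grip","rest","panel","roller","leaf_near","leaf_far"]:
        try: print(c,t,[(np.round(d['uv'],1).tolist(),round(d['p'],2)) for d in landmark_of(c,t)][:3])
        except Exception as e: print(t,e)
print(get_calibration("wrist"))
print(read_state()['clock'])
E
```

```text
pics
{'clock': 0.0, 'joint_positions': array([ 1.14846005,  0.41797285, -0.01032299,  1.61417364,  0.00470396,
        1.11069494, -0.05300165]), 'qvel': array([ 1.11545134e-03,  1.01039073e-03, -4.96514646e-05,  1.29640393e-03,
        1.91326485e-03, -2.56512169e-04,  1.43219798e-03]), 'joint_efforts': array([ 8.72735436e-04, -8.64444494e+01,  6.78863022e-01, -4.34895980e+01,
        1.91517093e-02,  7.38447765e-03, -1.39253481e-05]), 'ee_pos': array([ 232.1934979 , -579.92335125,  252.66108953]), 'orientation': array([ 3.14150572e+00,  1.22175575e-03, -1.18993348e+00]), 'ft_force': array([-0.62142459, -0.31502468, -0.17170418]), 'ft_torque': array([-0.05061712,  0.04320239, -0.0045569 ]), 'grip_width': 0.9998027474957738}
top {'fx': 482.1187, 'fy': 482.1187, 'cx': 326.2653, 'cy': 236.6395, 'R': [[0.0073, -0.9999, 0.0076], [-0.9914, -0.0082, -0.1308], [0.1308, -0.0066, -0.9914]], 't': [-7.3862, 547.6182, 804.8954]}
top roller_grip [([419.8, 253.8], 0.9)]
top rest [([404.2, 259.2], 0.72)]
top panel [([233.5, 242.0], 0.62)]
top roller [([410.9, 253.9], 0.8)]
leaf_near it knows: panel
[... 279 characters left out ...]
de roller_grip [([325.3, 319.5], 0.84)]
side rest []
side panel [([301.5, 196.9], 0.66)]
side roller [([326.4, 346.5], 0.96)]
leaf_near it knows: panel, rest, roller, roller_grip
leaf_far it knows: panel, rest, roller, roller_grip
{'fx': 374.85225028892347, 'fy': 374.85225028892347, 'cx': 321.4756645064544, 'cy': 238.74281191432937, 'tool_from_camera': array([[ 9.99998660e-01, -1.33590749e-04,  1.63185376e-03,
        -1.73777253e+00],
       [-3.86120344e-04,  9.49313945e-01,  3.14329262e-01,
        -8.03658664e+01],
       [-1.59113301e-03, -3.14329471e-01,  9.49312621e-01,
        -1.20444974e+02],
       [ 0.00000000e+00,  0.00000000e+00,  0.00000000e+00,
         1.00000000e+00]])}
0.5
```

View pics/top0.png

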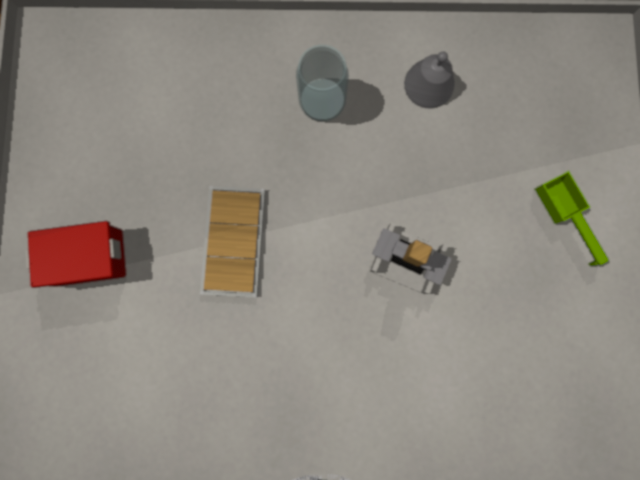

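View pics/side0.png

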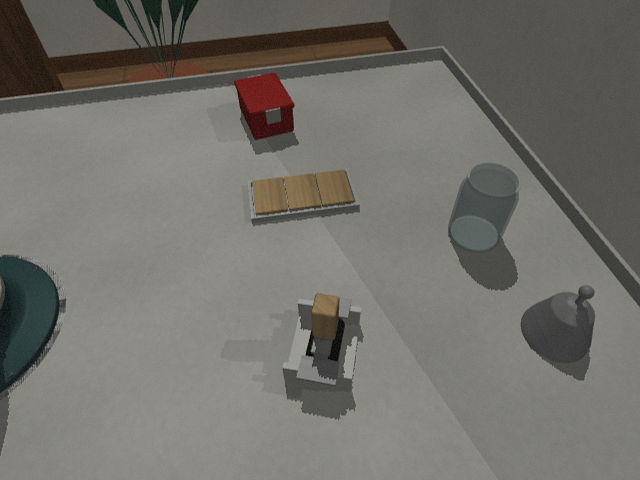

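The top view shows the roller on its rest near (410,258) and the panel near (235,242). The side view agrees.

```bash
cat > h.py <<'E'
from cell import *
import cv2,numpy as np
from scipy.spatial.transform import Rotation as Ro
from scipy.optimize import least_squares
def cam(c,st=None):
    k=get_calibration(c); K=np.array([[k['fx'],0,k['cx']],[0,k['fy'],k['cy']],[0,0,1]])
    if c!='wrist': return K,np.array(k['R']),np.array(k['t'])
    T=np.array(k['tool_from_camera']); Rt=Ro.from_euler('xyz',st['orientation']).as_matrix()
    Rw=Rt@T[:3,:3]; p=Rt@T[:3,3]+st['ee_pos']
    return K,Rw.T,-Rw.T@p
def proj(C,X):
    K,R,t=C; x=(np.atleast_2d(X)@R.T+t)@K.T; return x[:,:2]/x[:,2:]
def onplane(C,uv,z):
    K,R,t=C; o=-R.T@t; uv=np.atleast_2d(uv)
    d=np.c_[uv,np.ones(len(uv))]@np.linalg.inv(K).T@R
    return o+d*((z-o[2])/d[:,2])[:,None]
def tri(Cs,uvs):
    f=lambda X:np.concatenate([(proj(C,X)[0]-u) for C,u in zip(Cs,uvs)])
    r=least_squares(f,[600,0,50]); return r.x,np.abs(r.fun).max()
def rect(C,mask,z):
    ys,xs=np.nonzero(mask); P=onplane(C,np.c_[xs,ys].astype(float),z)[:,:2]
    return cv2.minAreaRect(P.astype(np.float32)),P.mean(0)
E
python3 - <<'E'
from h import *
T,S=cam('top'),cam('side')
print(tri([T,S],[[419.8,253.8],[325.3,319.5]]))
print(tri([T,S],[[410.9,253.9],[326.4,346.5]]))
print(tri([T,S],[[233.5,242],[301.5,196.9]]))
print('rest',onplane(T,[404.2,259.2],0),'panel',onplane(T,[233.5,242],0),onplane(S,[301.5,196.9],0), 'grip95',onplane(T,[419.8,253.8],95),onplane(S,[325.3,319.5],95))
for c,C in(('top',T),('side',S)):
    get_image(c)
    for th in ('panel','leaf_near','rest'):
        r=cut_out(c,th)
        for d in r[:3]:
            print(c,th,round(d['p'],2),d['pixels'].sum(),rect(C,d['pixels'],14))
E
```

```text
(array([ 513.93537796, -154.02206224,   95.32043943]), np.float64(0.49472463165878366))
(array([ 517.66465003, -153.22972684,   20.04817042]), np.float64(1.405569737618464))
(array([542.0464339 , 165.21583307,  -2.00644077]), np.float64(0.33378315446339))
rest [[ 512.37934844 -144.75908498    0.        ]] panel [[541.20267543 164.85236708   0.        ]] [[542.3796549 163.2355947   0.       ]] grip95 [[ 513.16400495 -154.03358461   95.        ]] [[ 514.4595971  -153.83638021   95.        ]]
top panel 0.9 6209 (((542.23876953125, 163.60218811035156), (102.7994384765625, 196.58534240722656), 87.6362533569336), array([540.9540239 , 163.58981569]))
top panel 0.66 1514 (((544.5347900390625, 164.7694091796875), (87.20452880859375, 58.64838790893555), 88.86006927490234), array([543.72864373, 164.95966228]))
top panel 0.4 1506 (((513.4789428710938, -150.29827880859375), (114.0411605834961, 98.73985290527344), 67.54337310791016), array([ 503.74824114, -145.33340126]))
top leaf_near 0.72 1596 (((482.9067077636719, 167.79483032226562), (86.9228286743164, 58.228580474853516), 87.26675415039062), array([482.89572397, 167.75553816]))
top rest 0.78 1439 (((513.2359008789062, -150.20187377929688), (113.39462280273438, 97.02272033691406), 68.01641082763672), array([ 499.86695644, -144.77609568]))
side panel 0.76 4427 (((542.625, 155.4161376953125), (110.31404113769531, 195.028564453125), 87.24034881591797), array([541.03878561, 153.23680558]))
side leaf_near 0.72 1032 (((484.23297119140625, 166.29974365234375), (89.8185806274414, 56.34807586669922), 87.21297454833984), array([484.189643  , 164.66695155]))
side rest 0.57 2630 (((513.4473266601562, -142.53134155273438), (129.89903259277344, 95.82467651367188), 67.62004089355469), array([ 512.40206838, -149.79654906]))
```

```bash
cat > plan.py <<'E'
# usage: plan.py x y z yawdeg nrows
import sys
from h import *
x,y,z,yw,n=map(float,sys.argv[1:6]); n=int(n)
s=read_state(); p=s['ee_pos']; R=Ro.from_euler('xyz',s['orientation'])
Rt=Ro.from_euler('xyz',[np.pi,0,np.radians(yw)])
tot=(R.inv()*Rt).as_rotvec(); P=np.array([x,y,z])
for i in range(n):
    Ri=R*Ro.from_rotvec(tot*i/n)
    d=Ri.inv().apply((P-p)/n)
    print(np.round(np.r_[d/1000,tot/n/(2*np.pi)],4).tolist())
print('clk',round(s['clock'],2),'p',np.round(p,1),'rpy',np.round(np.degrees(s['orientation']),2),'F',np.round(s['ft_force'],1),'w',round(s['grip_width'],3))
E
python3 plan.py 514 -154 250 -22 14
```

```text
[-0.0208, -0.03, 0.0002, -0.0, 0.0, -0.0092]
[-0.019, -0.0311, 0.0002, -0.0, 0.0, -0.0092]
[-0.0172, -0.0322, 0.0002, -0.0, 0.0, -0.0092]
[-0.0153, -0.0331, 0.0002, -0.0, 0.0, -0.0092]
[-0.0134, -0.0339, 0.0002, -0.0, 0.0, -0.0092]
[-0.0114, -0.0347, 0.0002, -0.0, 0.0, -0.0092]
[-0.0094, -0.0353, 0.0002, -0.0, 0.0, -0.0092]
[-0.0074, -0.0357, 0.0002, -0.0, 0.0, -0.0092]
[-0.0053, -0.0361, 0.0002, -0.0, 0.0, -0.0092]
[-0.0032, -0.0364, 0.0002, -0.0, 0.0, -0.0092]
[-0.0011, -0.0365, 0.0002, -0.0, 0.0, -0.0092]
[0.001, -0.0365, 0.0002, -0.0, 0.0, -0.0092]
[0.0031, -0.0364, 0.0002, -0.0, 0.0, -0.0092]
[0.0052, -0.0361, 0.0002, -0.0, 0.0, -0.0092]
clk 0.9 p [ 232.3 -580.2  253.3] rpy [ 1.800e+02  1.000e-02 -6.818e+01] F [ 0.  -0.  -0.1] w 0.998
```

```bash
python3 -m creep '[[0,-0.021,-0.030,0,0,0,-0.009],[0,-0.019,-0.031,0,0,0,-0.009],[0,-0.017,-0.032,0,0,0,-0.009],[0,-0.015,-0.033,0,0,0,-0.009],[0,-0.013,-0.034,0,0,0,-0.009],[0,-0.011,-0.035,0,0,0,-0.009],[0,-0.009,-0.035,0,0,0,-0.009],[0,-0.007,-0.036,0,0,0,-0.009],[0,-0.005,-0.036,0,0,0,-0.009],[0,-0.003,-0.036,0,0,0,-0.009]]'; python3 plan.py 514 -154 250 -22 5
```

```text
clock: 1.73
ee_pos: [436.2, -271.2, 252.5]
orientation: [3.137, -0.002, -0.614]
ft_force: [0.7, -0.7, 0.4]
grip_width: 0.997
[-0.0008, -0.0281, 0.0004, 0.0002, -0.0, -0.0073]
[0.0005, -0.0281, 0.0004, 0.0002, -0.0, -0.0073]
[0.0018, -0.0281, 0.0004, 0.0002, -0.0, -0.0073]
[0.0031, -0.028, 0.0004, 0.0002, -0.0, -0.0073]
[0.0044, -0.0278, 0.0005, 0.0002, -0.0, -0.0073]
clk 1.73 p [ 436.2 -271.2  252.5] rpy [ 1.7973e+02 -9.0000e-02 -3.5160e+01] F [ 0.7 -0.7  0.4] w 0.997
```

```bash
python3 -m creep '[[0,-0.001,-0.028,0,0,0,-0.007],[0,0.001,-0.028,0,0,0,-0.007],[0,0.002,-0.028,0,0,0,-0.007],[0,0.003,-0.028,0.001,0,0,-0.007],[0,0.004,-0.028,0.001,0,0,-0.007],[0,0,0,0,0,0,0]]'; python3 - <<'E'
from h import *
s=read_state(); C=cam('wrist',s); im=get_image('wrist'); cv2.imwrite('pics/w1.png',im[:,:,::-1])
print(s['ee_pos'],np.degrees(s['orientation']))
for z,t in ((95,'roller_grip'),(12,'roller'),(0,'rest')):
    for d in landmark_of('wrist',t)[:2]: print(t,d['p'],d['uv'],onplane(C,d['uv'],z))
for t,z in (('roller_grip',125),('roller',60),('rest',42)):
    for d in cut_out('wrist',t)[:1]: print(t,d['p'],d['pixels'].sum(),rect(C,d['pixels'],z)); np.save(f'm_{t}.npy',d['pixels'])
E
```

```text
clock: 2.23
ee_pos: [520.1, -140.1, 251.4]
orientation: [3.139, -0.004, -0.37]
ft_force: [-0.2, 0.9, 0.2]
grip_width: 1.006
[ 520.06250258 -140.07914003  251.3962339 ] [179.8278324   -0.23005708 -21.18952065]
roller_grip 0.88 [321.9, 234.7] [[ 517.20660298 -146.94254496   95.        ]]
roller 0.73 [320.9, 213.6] [[ 514.96821662 -151.34852436   12.        ]]
roller_grip 0.82 7024 (((522.912841796875, -127.58552551269531), (97.16830444335938, 38.24568176269531), 66.28461456298828), array([ 524.05151023, -125.01028753]))
roller 0.59 7091 (((516.2302856445312, -144.67025756835938), (122.8896713256836, 47.89201736450195), 65.84970092773438), array([ 517.76556829, -140.97503689]))
rest 0.7 4559 (((513.2557373046875, -144.677978515625), (109.91928100585938, 88.76254272460938), 68.03462219238281), array([ 510.939527  , -141.27544073]))
```

View pics/w1.png

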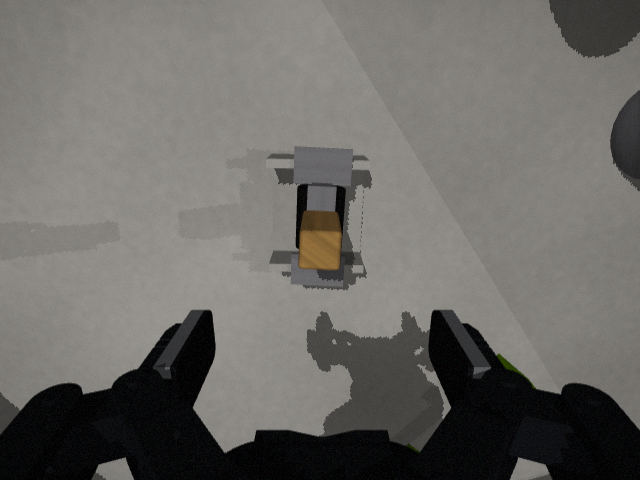

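```bash
python3 - <<'E'
from h import *
im=cv2.imread('pics/w1.png'); cv2.imwrite('pics/w1z.png',cv2.resize(im[140:300,240:400],(640,640),interpolation=cv2.INTER_CUBIC))
E
```

```text
(no output)
```

View pics/w1z.png

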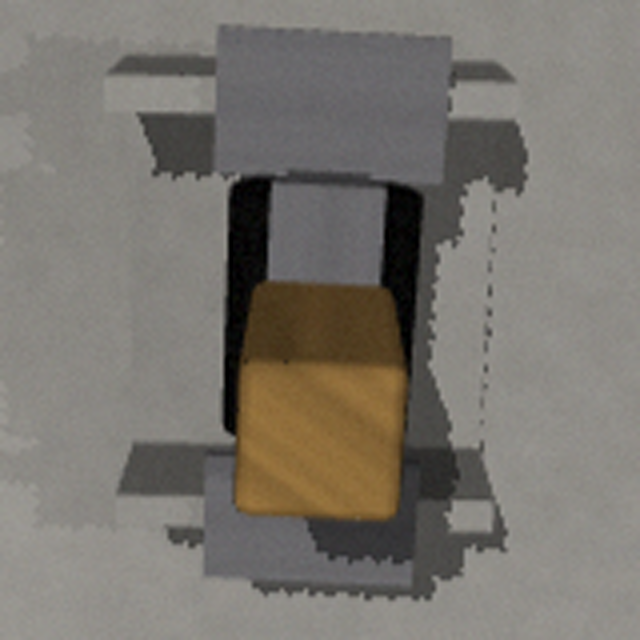

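```bash
python3 - <<'E'
from h import *
s=read_state(); C=cam('wrist',s)
def pts(z,L): return onplane(C,np.array(L)/4.+[240,140],z)[:,:2]
def yaw(v): return np.degrees(np.arctan2(v[1],v[0]))
h=pts(125,[(242,362),(404,366),(397,518),(236,512)]); print('handle',h.mean(0),[np.linalg.norm(h[i]-h[(i+1)%4]).round(1) for i in range(4)],yaw(h[1]-h[0]+h[2]-h[3]), yaw(h[0]-h[3]+h[1]-h[2])-90)
for z in (46,):
    e=pts(z,[(218,27),(452,38),(442,184),(215,170)]); n=pts(z,[(205,577),(411,585)])
    print([np.linalg.norm(e[i]-e[(i+1)%4]).round(1) for i in range(4)],yaw(e[1]-e[0]),yaw(e[2]-e[3]),yaw(n[1]-n[0]), (e[0]+e[1]+n[0]+n[1])/4, yaw(e[0]+e[1]-n[0]-n[1])-90, np.linalg.norm(e[0]+e[1]-n[0]-n[1])/2)
r=pts(42,[(105,78),(520,82),(522,118),(105,112)]);print('rail',[np.linalg.norm(r[i]-r[(i+1)%4]).round(1) for i in range(4)],yaw(r[1]-r[0]+r[2]-r[3]),r.mean(0))
E
python3 plan.py 514 -154 250 -24 4
```

```text
handle [ 512.18996373 -154.38973173] [np.float64(27.9), np.float64(28.5), np.float64(28.7), np.float64(28.0)] -23.785783054524327 -24.165198801464626
[np.float64(49.6), np.float64(31.2), np.float64(49.7), np.float64(30.4)] -24.434973676430154 -25.383321611253354 -24.358832941686195 [ 512.0023091  -155.61864124] -24.5653731194122 128.11914595202086
rail [np.float64(89.8), np.float64(7.8), np.float64(90.9), np.float64(7.3)] -22.501697663696707 [ 529.02002032 -108.75378425]
[-0.0001, 0.0021, 0.0003, 0.0002, -0.0001, 0.0015]
[-0.0, 0.0021, 0.0003, 0.0002, -0.0001, 0.0015]
[-0.0, 0.0021, 0.0003, 0.0002, -0.0001, 0.0015]
[-0.0, 0.0021, 0.0003, 0.0002, -0.0001, 0.0015]
clk 2.58 p [ 517.4 -146.3  251.3] rpy [179.69  -0.2  -21.81] F [ 0.   0.2 -0.3] w 1.004
```

The arm was still settling when that picture was taken, so I'll look again now that it has stopped.

```bash
python3 - <<'E'
from h import *
s=read_state(); C=cam('wrist',s); im=get_image('wrist'); cv2.imwrite('pics/w2.png',im[:,:,::-1])
print(s['ee_pos'],read_state()['ee_pos'])
for z,t in ((95,'roller_grip'),(12,'roller')):
    for d in landmark_of('wrist',t)[:1]: print(t,d['p'],d['uv'],onplane(C,d['uv'],z))
np.save('s2.npy',np.r_[s['ee_pos'],s['orientation']])
cv2.imwrite('pics/w2z.png',cv2.resize(im[140:300,240:400,::-1],(640,640),interpolation=cv2.INTER_CUBIC))
E
```

```text
[ 517.3672268  -146.28978434  251.33367579] [ 517.40991052 -146.15858674  251.334933  ]
roller_grip 0.56 [318.5, 228.7] [[ 513.59671643 -147.94326051   95.        ]]
roller 0.83 [322.2, 200.5] [[ 517.92594553 -146.19058397   12.        ]]
```

View pics/w2z.png

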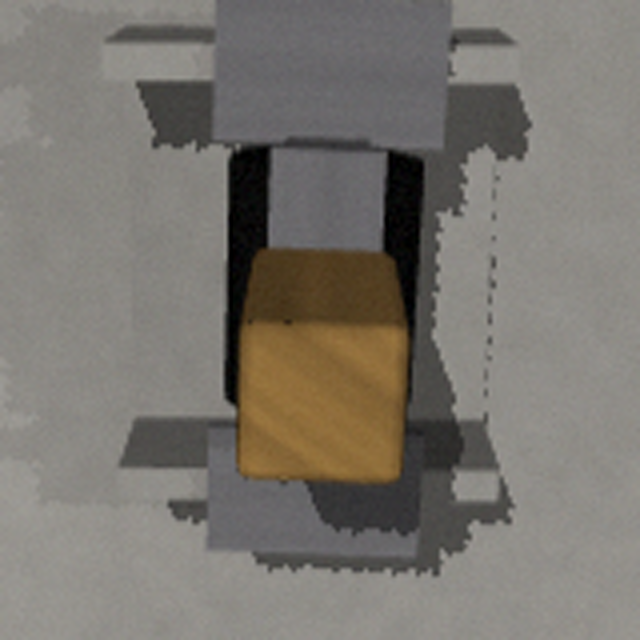

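```bash
python3 - <<'E'
from h import *
a=np.load('s2.npy'); C=cam('wrist',dict(ee_pos=a[:3],orientation=a[3:]))
def pts(z,L): return onplane(C,np.array(L)/4.+[240,140],z)[:,:2]
def yaw(v): return np.degrees(np.arctan2(v[1],v[0]))
h=pts(125,[(245,324),(407,326),(401,482),(240,474)]); print('handle',h.mean(0),[np.linalg.norm(h[i]-h[(i+1)%4]).round(1) for i in range(4)],yaw(h[1]-h[0]+h[2]-h[3]), yaw(h[0]-h[3]+h[1]-h[2])-90)
e=pts(46,[(215,138),(446,148),(208,549),(415,556)]); print(e.mean(0),yaw(e[1]-e[0]),yaw(e[3]-e[2]),yaw(e[0]+e[1]-e[2]-e[3])-90,np.linalg.norm(e[0]+e[1]-e[2]-e[3])/2)
c=e[2:].mean(0); c=c+64*(e[0]+e[1]-e[2]-e[3])/np.linalg.norm(e[0]+e[1]-e[2]-e[3]); print('centre from near ear',c)
r=pts(42,[(103,45),(519,48),(522,85),(103,79)]);print('rail',yaw(r[1]-r[0]+r[2]-r[3]),r.mean(0),r.mean(0)-49*np.array([np.sin(np.radians(22.3)),np.cos(np.radians(22.3))]))
E
python3 plan.py 513.7 -151 250 -24 2
```

```text
handle [ 515.37734993 -148.08402508] [np.float64(27.7), np.float64(28.7), np.float64(28.5), np.float64(27.5)] -23.788111907351322 -23.745354432000283
[ 509.01505528 -162.9930207 ] -24.302719030516453 -24.022309368005676 -24.393758195634703 97.24092188032762
centre from near ear [ 515.36688516 -148.98643371]
rail -22.42214480315181 [ 531.42035183 -102.06876521] [ 512.82700002 -147.40404141]
[-0.0008, 0.0031, 0.0007, 0.0004, -0.0003, 0.0031]
[-0.0008, 0.0031, 0.0007, 0.0004, -0.0003, 0.0031]
clk 2.73 p [ 517.6 -145.8  251.4] rpy [179.7   -0.21 -21.76] F [ 0.  -0.3  0.3] w 1.001
```

```bash
python3 -m creep '[[0,-0.001,0.002,0.01,0,0,0.003],[0,-0.001,0.002,0.02,0,0,0.003],[0,0,0,0.02,0,0,0],[0,0,0,0.02,0,0,0],[0,0,0,0.01,0,0,0],[0,0,0,0,0,0,0],[0,0,0,0,0,0,0]]'; python3 plan.py 515 -149.5 98 -24 6
```

```text
clock: 3.32
ee_pos: [512.9, -151.3, 166.2]
orientation: [3.136, -0.005, -0.428]
ft_force: [0.2, 0.6, 0.5]
grip_width: 0.999
[0.0001, -0.0005, 0.0114, 0.0001, -0.0001, -0.0002]
[0.0001, -0.0005, 0.0114, 0.0001, -0.0001, -0.0002]
[0.0002, -0.0005, 0.0114, 0.0001, -0.0001, -0.0002]
[0.0002, -0.0004, 0.0114, 0.0001, -0.0001, -0.0002]
[0.0002, -0.0004, 0.0114, 0.0001, -0.0001, -0.0002]
[0.0002, -0.0004, 0.0114, 0.0001, -0.0001, -0.0002]
clk 3.32 p [ 512.9 -151.3  166.2] rpy [179.7   -0.28 -24.5 ] F [0.2 0.6 0.5] w 0.999
```

```bash
python3 -m creep '[[0,0.001,-0.001,0.012,0.0004,-0.0004,-0.0007],[0,0.001,-0.001,0.012,0.0004,-0.0004,-0.0007],[0,0,0,0.012,0,0,0],[0,0,0,0.012,0,0,0],[0,0,0,0.01,0,0,0],[0,0,0,0.005,0,0,0],[0,0,0,0,0,0,0],[0,0,0,0,0,0,0]]'; python3 - <<'E'
from h import *
im=get_image('side'); cv2.imwrite('pics/s2.png',im[:,:,::-1])
im=get_image('wrist'); cv2.imwrite('pics/w3.png',im[:,:,::-1])
E
python3 plan.py 515 -149.5 98 -24 1
```

```text
clock: 3.98
ee_pos: [518.1, -150.8, 100.1]
orientation: [-3.14, -0.004, -0.418]
ft_force: [-0.5, 0.0, -0.6]
grip_width: 0.996
[-0.0036, -0.0, 0.0025, -0.0002, -0.0007, 0.0001]
clk 4.08 p [ 518.2 -151.   100.5] rpy [-179.93   -0.25  -23.97] F [-0.1  0.2  0.2] w 0.998
```

View pics/s2.png

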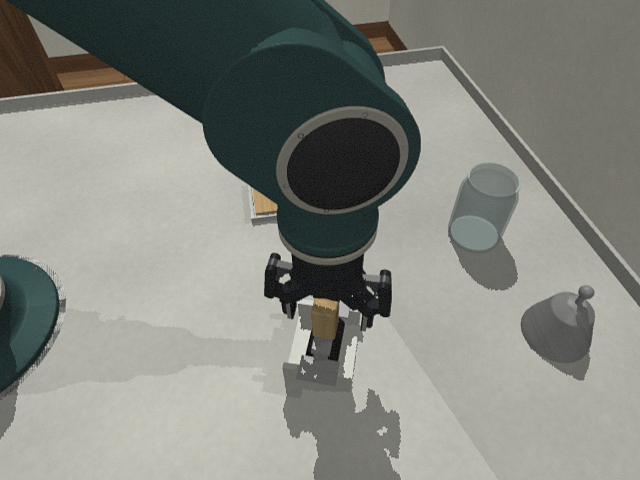

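View pics/w3.png

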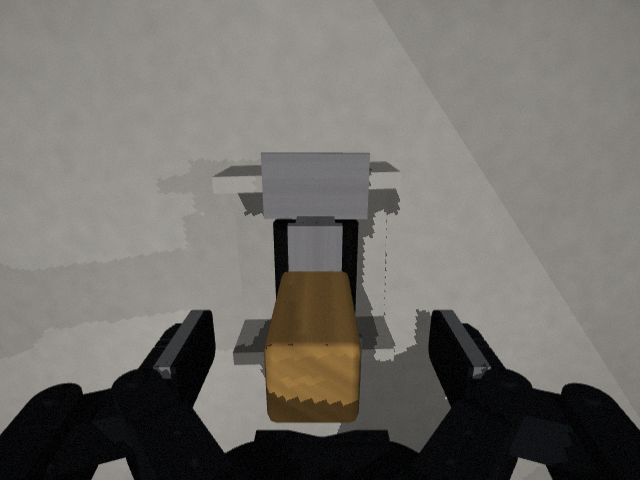

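```bash
python3 - <<'E'
from h import *
s=read_state(); C=cam('wrist',s)
p=onplane(C,[[266,345],[360,345],[358,420],[267,420],[313,382]],125); print(p.round(1))
R=Ro.from_euler('xyz',s['orientation']); print(R.inv().apply(p-s['ee_pos']).round(1))
E
```

```text
[[ 508.5 -128.7  125. ]
 [ 534.  -140.1  125. ]
 [ 522.9 -165.9  125. ]
 [ 496.2 -153.8  125. ]
 [ 515.8 -146.5  125. ]]
[[-17.9 -16.5 -24.5]
 [ 10.1 -16.4 -24.4]
 [ 10.4  11.7 -24.4]
 [-18.8  11.5 -24.6]
 [ -4.   -3.1 -24.5]]
```

```bash
python3 -m creep '[[0,-0.004,-0.002,0.002,0,-0.0007,0],[0,0,0,0,0,0,0],[1,0,0,0,0,0,0],[1,0,0,0,0,0,0],[1,0,0,0,0,0,0],[1,0,0,0,0,0,0],[1,0,0,0,0,0,0],[1,0,0,0,0,0,0]]' 80; python3 plan.py 515 -149.5 98 -24 1
```

```text
clock: 4.75
ee_pos: [516.2, -147.4, 100.6]
orientation: [-3.14, -0.003, -0.418]
ft_force: [-0.1, 1.8, -1.2]
grip_width: 0.339
[-0.0002, 0.0024, 0.0026, -0.0002, -0.0005, 0.0001]
clk 4.75 p [ 516.2 -147.4  100.6] rpy [-1.7992e+02 -1.7000e-01 -2.3970e+01] F [-0.1  1.8 -1.2] w 0.339
```

```bash
python3 -m creep '[[1,0,0,-0.005,0,0,0],[1,0,0,-0.01,0,0,0],[1,0,0,-0.015,0,0,0],[1,0,0,-0.015,0,0,0],[1,0,0,-0.015,0,0,0],[1,0,0,0,0,0,0],[1,0,0,0,0,0,0]]'; python3 - <<'E'
from h import *
im=get_image('side'); cv2.imwrite('pics/s3.png',im[:,:,::-1])
E
python3 plan.py 515 -149.5 160 -24 1
```

```text
clock: 5.33
ee_pos: [514.4, -147.0, 164.6]
orientation: [-3.14, 0.001, -0.418]
ft_force: [0.4, 0.4, -5.1]
grip_width: 0.344
[0.0014, 0.0021, 0.0045, -0.0002, 0.0001, 0.0001]
clk 5.38 p [ 514.5 -147.1  164.5] rpy [-1.7993e+02  2.0000e-02 -2.3950e+01] F [-0.3  0.1 -3.6] w 0.341
```

View pics/s3.png

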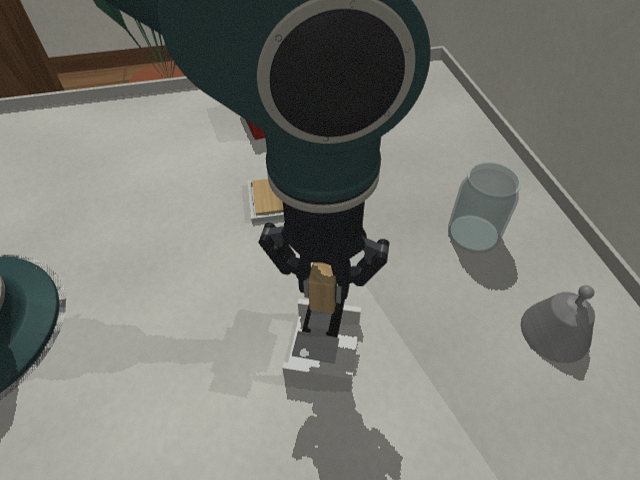

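```bash
python3 plan.py 432 169.3 150 -2.6 12
```

```text
[-0.017, -0.0213, 0.0012, -0.0, 0.0, -0.0049]
[-0.0163, -0.0218, 0.0012, -0.0, 0.0, -0.0049]
[-0.0156, -0.0223, 0.0012, -0.0, 0.0, -0.0049]
[-0.0149, -0.0228, 0.0012, -0.0, 0.0, -0.0049]
[-0.0142, -0.0232, 0.0012, -0.0, 0.0, -0.0049]
[-0.0135, -0.0237, 0.0012, -0.0, 0.0, -0.0049]
[-0.0127, -0.0241, 0.0012, -0.0, 0.0, -0.0049]
[-0.012, -0.0245, 0.0012, -0.0, 0.0, -0.0049]
[-0.0112, -0.0248, 0.0012, -0.0, 0.0, -0.0049]
[-0.0105, -0.0252, 0.0012, -0.0, 0.0, -0.0049]
[-0.0097, -0.0255, 0.0012, -0.0, 0.0, -0.0049]
[-0.0089, -0.0258, 0.0012, -0.0, 0.0, -0.0049]
clk 5.38 p [ 514.5 -147.1  164.5] rpy [-1.7993e+02  2.0000e-02 -2.3950e+01] F [-0.3  0.1 -3.6] w 0.341
```

```bash
python3 -m creep '[[1,-0.017,-0.021,0,0,0,-0.005],[1,-0.016,-0.022,0,0,0,-0.005],[1,-0.016,-0.022,0,0,0,-0.005],[1,-0.015,-0.023,0,0,0,-0.005],[1,-0.014,-0.023,0,0,0,-0.005],[1,-0.013,-0.024,0,0,0,-0.005],[1,-0.013,-0.024,0,0,0,-0.005],[1,-0.012,-0.024,0,0,0,-0.005],[1,-0.011,-0.025,0,0,0,-0.005],[1,-0.01,-0.025,0,0,0,-0.005]]'; python3 plan.py 432 169.3 150 -2.6 4
```

```text
clock: 6.22
ee_pos: [439.4, 119.9, 157.6]
orientation: [3.141, 0.009, -0.101]
ft_force: [0.0, -0.1, -4.9]
grip_width: 0.342
[-0.0031, -0.0121, 0.0019, 0.0, 0.0003, -0.0022]
[-0.0029, -0.0121, 0.0019, 0.0, 0.0003, -0.0022]
[-0.0027, -0.0122, 0.0019, 0.0, 0.0003, -0.0022]
[-0.0026, -0.0122, 0.0019, 0.0, 0.0003, -0.0022]
clk 6.22 p [439.4 119.9 157.6] rpy [179.98   0.5   -5.77] F [ 0.  -0.1 -4.9] w 0.342
```

```bash
python3 -m creep '[[1,-0.003,-0.011,0.001,0,0.0007,-0.0015],[1,-0.003,-0.011,0.001,0,0,-0.0015],[1,-0.001,-0.011,0,0,0,0],[1,0,0,0,0,0,0],[1,0,0,0,0,0,0],[1,0,0,0,0,0,0]]'; python3 - <<'E'
from h import *
s=read_state(); C=cam('wrist',s); im=get_image('wrist'); cv2.imwrite('pics/w4.png',im[:,:,::-1])
for t,z in (('panel',14),('leaf_near',17)):
    for d in cut_out('wrist',t)[:1]: print(t,d['p'],d['pixels'].sum(),rect(C,d['pixels'],z))
s=read_state();T=cam('top'); im=get_image('top'); cv2.imwrite('pics/t4.png',im[:,:,::-1])
for t,z in (('panel',14),('leaf_near',17)):
    for d in cut_out('top',t)[:1]: print(t,d['p'],d['pixels'].sum(),rect(T,d['pixels'],z))
E
python3 plan.py 432 169.3 101 -2.6 4
```

```text
clock: 6.72
ee_pos: [432.0, 159.4, 152.6]
orientation: [-3.141, 0.009, -0.072]
ft_force: [0.5, -0.6, -4.7]
grip_width: 0.339
leaf_near 0.69 8063 (((484.7049865722656, 169.31100463867188), (87.3319320678711, 56.385276794433594), 88.56776428222656), array([488.25290573, 169.7400651 ]))
panel 0.81 5115 (((546.7106323242188, 163.3465576171875), (101.30818176269531, 186.94586181640625), 87.37242889404297), array([554.07508022, 158.65919242]))
leaf_near 0.89 1034 (((482.1519775390625, 154.85140991210938), (62.145572662353516, 58.3036994934082), 87.58477020263672), array([483.17661136, 151.8782088 ]))
[-0.0001, -0.0025, 0.013, -0.0, 0.0003, -0.0011]
[-0.0001, -0.0025, 0.013, -0.0, 0.0003, -0.0011]
[-0.0001, -0.0025, 0.013, -0.0, 0.0003, -0.0011]
[-0.0001, -0.0025, 0.013, -0.0, 0.0003, -0.0011]
clk 7.02 p [432.1 159.4 153. ] rpy [-179.97    0.48   -4.17] F [ 0.1  0.3 -4.7] w 0.34
```

View pics/w4.png

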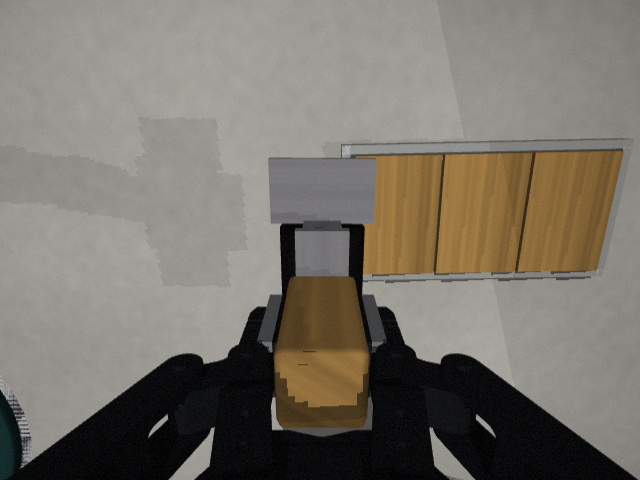

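View pics/t4.png

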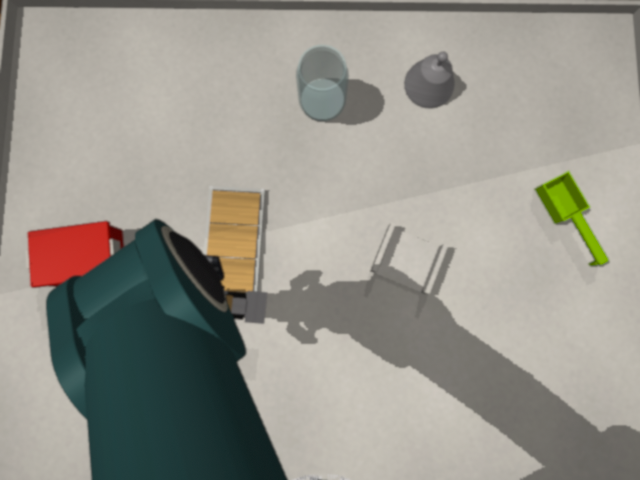

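```bash
python3 -m creep '[[1,0.003,-0.004,0.008,0,0.0006,-0.002],[1,0.004,-0.004,0.008,0,0.0006,-0.002],[1,0.004,-0.003,0.01,0,0,-0.001],[1,0.002,0,0.01,0,0,0],[1,0,0,0.005,0,0,0],[1,0,0,0,0,0,0],[1,0,0,0,0,0,0]]'; python3 plan.py 447 169.9 101 -2.6 4
```

```text
clock: 7.6
ee_pos: [447.1, 170.5, 106.8]
orientation: [-3.141, 0.0, -0.038]
ft_force: [0.5, -0.5, -5.1]
grip_width: 0.347
[-0.0, 0.0001, 0.0015, -0.0, 0.0, 0.0003]
[-0.0, 0.0001, 0.0015, -0.0, 0.0, 0.0003]
[-0.0, 0.0001, 0.0015, -0.0, 0.0, 0.0003]
[-0.0, 0.0001, 0.0015, -0.0, 0.0, 0.0003]
clk 7.6 p [447.1 170.5 106.8] rpy [-1.7997e+02  1.0000e-02 -2.1600e+00] F [ 0.5 -0.5 -5.1] w 0.347
```

```bash
python3 -m creep '[[1,0,0,0.002,0,0,0.001],[1,0,0,0.002,0,0,0],[1,0,0,0.002,0,0,0],[1,0,0,0.001,0,0,0],[1,0,0,0.001,0,0,0]]'; python3 plan.py 447 169.9 101 -2.6 1
```

```text
clock: 8.02
ee_pos: [447.9, 170.8, 100.2]
orientation: [-3.141, -0.003, -0.045]
ft_force: [-3.1, -4.2, 28.5]
grip_width: 0.345
[-0.0008, 0.0009, -0.0008, -0.0001, -0.0004, 0.0001]
clk 8.02 p [447.9 170.8 100.2] rpy [-1.7996e+02 -1.5000e-01 -2.5600e+00] F [-3.1 -4.2 28.5] w 0.345
```

```bash
python3 -m creep '[[1,0.003,0,0.0004,0,0,0],[1,0.005,0,0.0004,0,0,0]]';python3 -m creep '[[1,0.005,0,0.0004,0,0,0],[1,0.005,0,0.0004,0,0,0]]'; python3 plan.py 452 169.9 101 -2.6 1
```

```text
clock: 8.18
ee_pos: [456.5, 170.2, 100.6]
orientation: [-3.141, -0.005, -0.045]
ft_force: [0.0, -0.9, -0.4]
grip_width: 0.342
clock: 8.35
ee_pos: [467.8, 169.7, 100.5]
orientation: [-3.141, -0.007, -0.045]
ft_force: [-1.0, -1.2, 0.9]
grip_width: 0.341
[-0.0158, 0.0005, -0.0007, -0.0, -0.0011, 0.0001]
clk 8.35 p [467.8 169.7 100.5] rpy [-179.99   -0.39   -2.57] F [-1.  -1.2  0.9] w 0.341
```

```bash
python3 -m creep '[[1,0.004,0,0.001,0,-0.0004,0],[1,0.004,0,0.001,0,-0.0004,0],[1,0.004,0,0.001,0,-0.0003,0]]'; python3 plan.py 483 168 100.5 -2.6 1
```

```text
clock: 8.6
ee_pos: [484.5, 169.2, 100.1]
orientation: [-3.141, -0.006, -0.046]
ft_force: [-0.9, -5.4, 20.4]
grip_width: 0.339
[-0.0014, 0.0013, -0.0004, -0.0001, -0.001, -0.0001]
clk 8.6 p [484.5 169.2 100.1] rpy [-179.96   -0.34   -2.62] F [-0.9 -5.4 20.4] w 0.339
```

```bash
python3 -m creep '[[1,0.004,0.0003,0.0009,0,-0.0003,0],[1,0.004,0.0003,0.0009,0,-0.0003,0],[1,0.004,0.0003,0.0009,0,-0.0003,0],[1,0.004,0.0003,0.0009,0,-0.0003,0]]'; python3 plan.py 500 168 100.5 -2.6 1
```

```text
clock: 8.93
ee_pos: [506.2, 167.8, 100.0]
orientation: [-3.139, -0.006, -0.047]
ft_force: [-4.1, -2.1, 19.2]
grip_width: 0.344
[-0.0062, 0.0001, -0.0005, -0.0004, -0.0009, -0.0002]
clk 8.93 p [506.2 167.8 100. ] rpy [-179.86   -0.34   -2.67] F [-4.1 -2.1 19.2] w 0.344
```

```bash
python3 -m creep '[[1,0.004,0.0002,0.0009,-0.0001,-0.0003,0],[1,0.004,0.0002,0.0009,-0.0001,-0.0003,0],[1,0.004,0.0002,0.0009,-0.0001,-0.0003,0],[1,0.004,0.0002,0.0009,-0.0001,-0.0003,0],[1,0.004,0.0002,0.0009,-0.0001,-0.0003,0]]'; python3 plan.py 530 166 100.5 -2.6 1
```

```text
clock: 9.35
ee_pos: [533.5, 166.7, 100.2]
orientation: [-3.14, -0.006, -0.048]
ft_force: [-0.8, -2.2, 14.9]
grip_width: 0.341
[-0.0035, 0.0009, -0.0003, -0.0002, -0.001, -0.0003]
clk 9.35 p [533.5 166.7 100.2] rpy [-179.92   -0.37   -2.72] F [-0.8 -2.2 14.9] w 0.341
```

```bash
python3 -m creep '[[1,0.004,0.0003,0.001,-0.0001,-0.0003,0],[1,0.004,0.0003,0.001,-0.0001,-0.0003,0],[1,0.004,0.0003,0.001,-0.0001,-0.0003,0],[1,0.004,0.0002,0.001,-0.0001,-0.0003,0],[1,0.004,0.0002,0.001,-0.0001,-0.0003,0]]'; python3 plan.py 560 164.7 100.5 -2.6 1
```

```text
clock: 9.77
ee_pos: [561.3, 165.3, 100.2]
orientation: [-3.14, -0.008, -0.049]
ft_force: [-6.5, -1.8, 17.8]
grip_width: 0.338
[-0.0013, 0.0007, -0.0004, -0.0002, -0.0013, -0.0005]
clk 9.77 p [561.3 165.3 100.2] rpy [-179.93   -0.46   -2.78] F [-6.5 -1.8 17.8] w 0.338
```

```bash
python3 -m creep '[[1,0.004,0.0003,0.001,-0.0001,-0.0004,-0.0001],[1,0.004,0.0003,0.001,-0.0001,-0.0004,-0.0001],[1,0.004,0.0003,0.001,-0.0001,-0.0004,-0.0001],[1,0.004,0.0002,0.001,-0.0001,-0.0004,-0.0001],[1,0.004,0.0002,0.001,-0.0001,-0.0004,-0.0001]]'; python3 plan.py 590 163.3 100.5 -2.6 1
```

```text
clock: 10.18
ee_pos: [588.1, 164.1, 100.2]
orientation: [-3.141, -0.005, -0.046]
ft_force: [-0.9, -2.2, 14.8]
grip_width: 0.342
[0.0019, 0.0007, -0.0003, -0.0001, -0.0008, -0.0001]
clk 10.18 p [588.1 164.1 100.2] rpy [-179.96   -0.27   -2.65] F [-0.9 -2.2 14.8] w 0.342
```

```bash
python3 -m creep '[[1,0.004,0.0003,0.001,-0.0001,-0.0003,0],[1,0.004,0.0003,0.001,-0.0001,-0.0003,0],[1,0.004,0.0003,0.001,-0.0001,-0.0003,0],[1,0.004,0.0002,0.001,-0.0001,-0.0003,0],[1,0.004,0.0002,0.001,-0.0001,-0.0003,0],[1,0.004,0.0002,0.001,-0.0001,-0.0003,0]]'; python3 plan.py 635 161.3 100.5 -2.6 1
```

```text
clock: 10.68
ee_pos: [621.1, 162.4, 100.2]
orientation: [-3.141, -0.006, -0.048]
ft_force: [-1.1, -0.9, 12.0]
grip_width: 0.343
[0.0139, 0.0004, -0.0002, -0.0001, -0.001, -0.0004]
clk 10.68 p [621.1 162.4 100.2] rpy [-179.95   -0.37   -2.74] F [-1.1 -0.9 12. ] w 0.343
```

```bash
python3 -m creep '[[1,0.004,0.0002,0.001,-0.0001,-0.0003,0],[1,0.003,0.0002,0.001,-0.0001,-0.0003,0],[1,0.001,0,0.0005,0,0,0],[1,0,0,0,0,0,0]]'; python3 plan.py 635 161.3 100.5 -2.6 1
```

```text
clock: 11.02
ee_pos: [634.6, 161.7, 100.5]
orientation: [-3.14, -0.01, -0.049]
ft_force: [-0.1, -1.2, 0.5]
grip_width: 0.339
[0.0004, 0.0003, -0.0, -0.0003, -0.0015, -0.0006]
clk 11.02 p [634.6 161.7 100.5] rpy [-179.91   -0.55   -2.82] F [-0.1 -1.2  0.5] w 0.339
```

```bash
python3 -m creep '[[1,0,0,-0.01,0,-0.0007,0],[1,0,0,-0.02,0,-0.0007,0],[1,0,0,-0.02,0,0,0],[1,-0.01,0.01,-0.01,0,0,0],[1,-0.01,0.03,0,0,0,0],[1,-0.01,0.035,0,0,0,0],[1,-0.01,0.035,0,0,0,0],[1,-0.01,0.035,0,0,0,0],[1,-0.01,0.03,0,0,0,0],[1,0,0,0,0,0,0]]'; python3 - <<'E'
from h import *
for c in ('side','top'):
    im=get_image(c); cv2.imwrite(f'pics/{c}5.png',im[:,:,::-1])
im=cv2.imread('pics/side5.png');cv2.imwrite('pics/side5z.png',cv2.resize(im[140:250,220:380],(800,550),interpolation=cv2.INTER_CUBIC))
E
python3 plan.py 516 -147.5 165 -24 12
```

```text
clock: 11.85
ee_pos: [561.5, -14.6, 162.9]
orientation: [-3.138, 0.009, -0.044]
ft_force: [1.1, -1.1, -4.2]
grip_width: 0.342
[-0.0035, 0.0116, -0.0002, -0.0001, 0.0001, 0.005]
[-0.0031, 0.0117, -0.0002, -0.0001, 0.0001, 0.005]
[-0.0027, 0.0118, -0.0002, -0.0001, 0.0001, 0.005]
[-0.0023, 0.0119, -0.0002, -0.0001, 0.0001, 0.005]
[-0.002, 0.012, -0.0002, -0.0001, 0.0001, 0.005]
[-0.0016, 0.012, -0.0002, -0.0001, 0.0001, 0.005]
[-0.0012, 0.0121, -0.0002, -0.0001, 0.0001, 0.005]
[-0.0008, 0.0121, -0.0002, -0.0001, 0.0001, 0.005]
[-0.0004, 0.0121, -0.0002, -0.0001, 0.0001, 0.005]
[-0.0001, 0.0121, -0.0001, -0.0001, 0.0001, 0.005]
[0.0003, 0.0121, -0.0001, -0.0001, 0.0001, 0.005]
[0.0007, 0.0121, -0.0001, -0.0001, 0.0001, 0.005]
clk 11.95 p [563.   -9.8 163.4] rpy [-179.62    0.4    -2.3 ] F [ 0.8  0.4 -4.6] w 0.341
```

View pics/side5z.png

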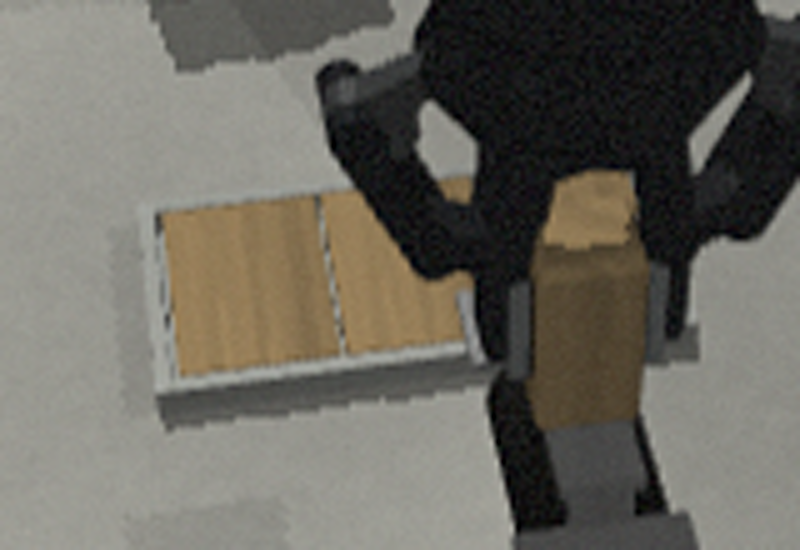

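View pics/top5.png

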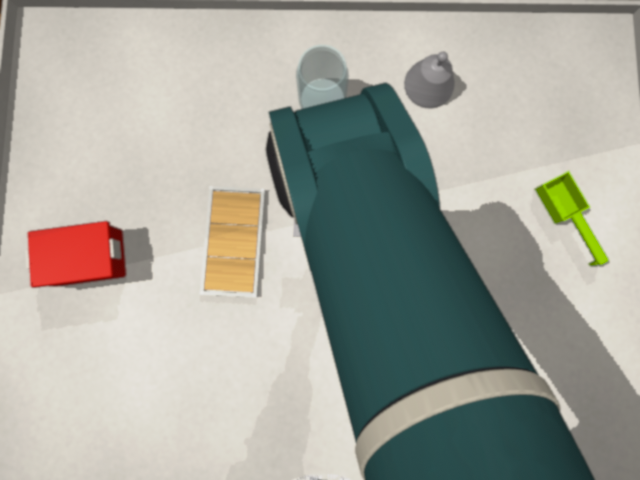

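```bash
python3 -m creep '[[1,-0.003,0.011,0,0,0,0.005],[1,-0.003,0.011,0,0,0,0.005],[1,-0.003,0.011,0,0,0,0.005],[1,-0.002,0.011,0,0,0,0.005],[1,-0.002,0.011,0,0,0,0.005],[1,-0.002,0.011,0,0,0,0.005],[1,-0.001,0.011,0,0,0,0.005],[1,-0.001,0.011,0,0,0,0.005],[1,0,0.009,0,0,0,0.005],[1,0,0,0,0,0,0]]'; python3 plan.py 515.5 -147.4 165 -24 4
```

```text
clock: 12.78
ee_pos: [527.2, -108.4, 163.2]
orientation: [-3.136, 0.01, -0.347]
ft_force: [0.0, -0.4, -4.7]
grip_width: 0.338
[0.0006, 0.0102, -0.0005, -0.0002, 0.0004, 0.0029]
[0.0008, 0.0101, -0.0005, -0.0002, 0.0004, 0.0029]
[0.0009, 0.0101, -0.0005, -0.0002, 0.0004, 0.0029]
[0.0011, 0.0101, -0.0005, -0.0002, 0.0004, 0.0029]
clk 12.78 p [ 527.2 -108.4  163.2] rpy [-179.66    0.59  -19.88] F [ 0.  -0.4 -4.7] w 0.338
```

```bash
python3 -m creep '[[1,0.001,0.01,0,-0.0004,0.0008,0.003],[1,0.001,0.01,0,-0.0004,0.0008,0.003],[1,0.001,0.01,0,0,0,0.003],[1,0.001,0.006,0,0,0,0.001],[1,0,0,0,0,0,0],[1,0,0,0,0,0,0],[1,0,0,0,0,0,0]]'; python3 plan.py 515.5 -147.4 140 -24 2
```

```text
clock: 13.37
ee_pos: [516.8, -147.3, 163.2]
orientation: [-3.141, -0.001, -0.417]
ft_force: [-0.2, -0.4, -4.1]
grip_width: 0.341
[-0.0006, 0.0003, 0.0116, -0.0, -0.0001, 0.0001]
[-0.0006, 0.0003, 0.0116, -0.0, -0.0001, 0.0001]
clk 13.37 p [ 516.8 -147.3  163.2] rpy [-1.7997e+02 -6.0000e-02 -2.3890e+01] F [-0.2 -0.4 -4.1] w 0.341
```

```bash
python3 -m creep '[[1,-0.0005,0,0.01,0,0,0],[1,-0.0005,0,0.015,0,0,0],[1,0,0,0.015,0,0,0],[1,0,0,0.01,0,0,0],[1,0,0,0,0,0,0],[1,0,0,0,0,0,0]]'; python3 - <<'E'
from h import *
for c in ('side','wrist'):
    im=get_image(c); cv2.imwrite(f'pics/{c}6.png',im[:,:,::-1])
E
python3 plan.py 516 -147.4 101 -24 2
```

```text
clock: 13.87
ee_pos: [516.6, -144.2, 109.1]
orientation: [-3.14, -0.001, -0.413]
ft_force: [-0.1, -0.0, -4.1]
grip_width: 0.338
[0.0002, 0.0015, 0.0043, -0.0002, -0.0002, 0.0005]
[0.0002, 0.0015, 0.0043, -0.0002, -0.0002, 0.0005]
clk 13.97 p [ 516.8 -144.5  109.7] rpy [-1.7989e+02 -1.2000e-01 -2.3660e+01] F [ 0.1 -0.1 -3.6] w 0.34
```

View pics/side6.png

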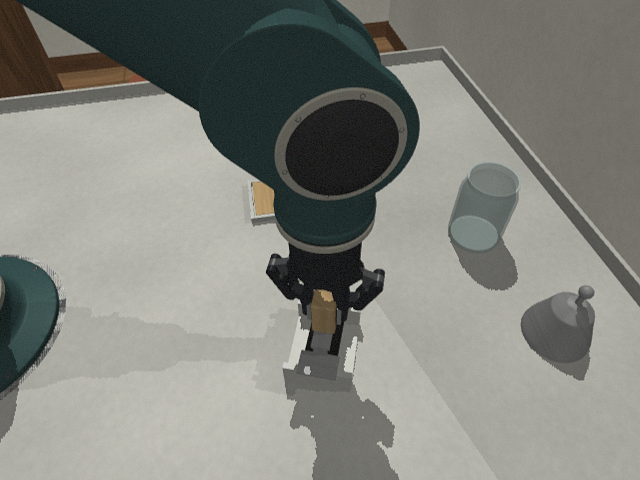

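View pics/wrist6.png

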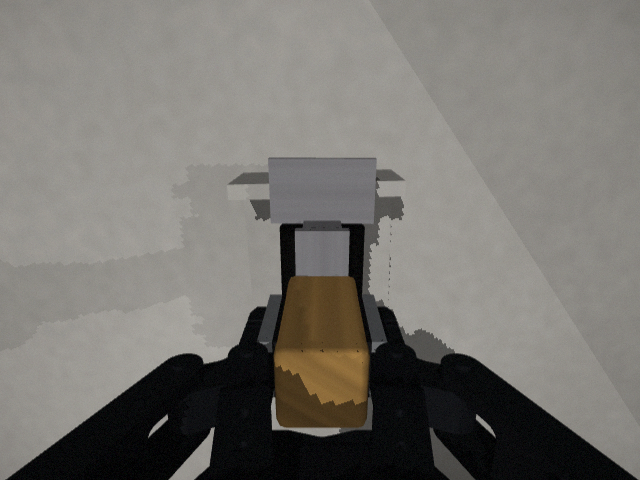

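```bash
python3 -m creep '[[1,0,0.002,0.001,0,0,0.0005],[1,0,0.001,0.002,0,0,0.0004],[1,0,0,0.002,0,0,0],[1,0,0,0.001,0,0,0],[1,0,0,0.001,0,0,0],[1,0,0,0,0,0,0]]'; python3 plan.py 516 -147.4 100.6 -24 1
```

```text
clock: 14.47
ee_pos: [516.7, -148.1, 104.3]
orientation: [-3.139, -0.006, -0.42]
ft_force: [0.2, 0.3, -5.5]
grip_width: 0.343
[-0.0009, -0.0003, 0.0037, -0.0003, -0.0009, -0.0001]
clk 14.47 p [ 516.7 -148.1  104.3] rpy [-179.88   -0.34  -24.05] F [ 0.2  0.3 -5.5] w 0.343
```

```bash
python3 -m creep '[[1,0,0,0.001,-0.0002,-0.0008,0],[1,0,0,0.001,0,0,0],[1,0,0,0.001,0,0,0],[1,0,0,0.001,0,0,0]]'; python3 plan.py 516 -147.4 100.6 -24 1
```

```text
clock: 14.8
ee_pos: [517.0, -148.1, 100.4]
orientation: [-3.141, -0.001, -0.42]
ft_force: [-9.6, 1.7, 30.7]
grip_width: 0.34
[-0.0012, -0.0003, -0.0002, -0.0001, -0.0002, -0.0001]
clk 14.8 p [ 517.  -148.1  100.4] rpy [-1.7996e+02 -6.0000e-02 -2.4050e+01] F [-9.6  1.7 30.7] w 0.34
```

```bash
python3 -m creep '[[1,0,0,0,0,0,0],[1,0,0,0,0,0,0]]'; python3 -m creep '[[0.55,0,0,0,0,0,0],[0.4,0,0,0,0,0,0],[0.2,0,0,0,0,0,0],[0,0,0,0,0,0,0],[0,0,0,0,0,0,0],[0,0,0,0,0,0,0],[0,0,0,0,0,0,0],[0,0,0,0,0,0,0]]'; python3 - <<'E'
from h import *
for c in ('side','wrist'):
    im=get_image(c); cv2.imwrite(f'pics/{c}7.png',im[:,:,::-1])
E
```

```text
clock: 14.97
ee_pos: [517.0, -148.1, 100.6]
orientation: [-3.141, -0.001, -0.42]
ft_force: [-0.5, -0.3, -4.1]
grip_width: 0.34
clock: 15.63
ee_pos: [518.2, -148.2, 101.3]
orientation: [-3.141, -0.004, -0.42]
ft_force: [0.5, -0.3, 0.7]
grip_width: 1.004
```

View pics/wrist7.png

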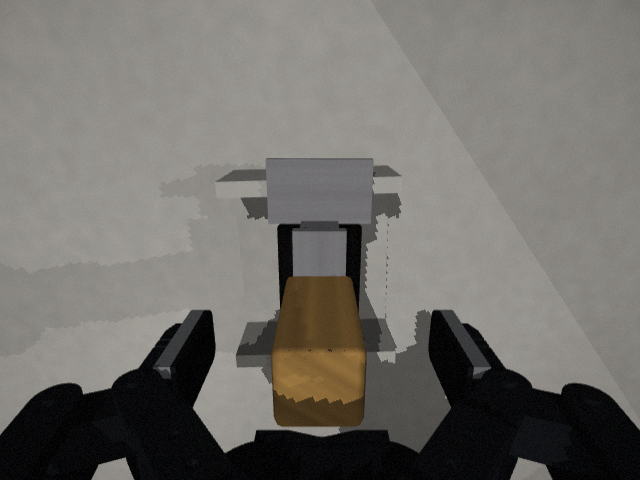

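The wrist view shows the gripper open and clear, with the roller upright and its ears on the rails. Next I'll back straight up and away.

```bash
python3 -m creep '[[0,0,0,-0.01,0,0,0],[0,0,0,-0.02,0,0,0],[0,0,0,-0.03,0,0,0],[0,0,0,-0.03,0,0,0],[0,0,0,-0.03,0,0,0],[0,0,0,-0.03,0,0,0],[0,0,0.02,0,0,0,0],[0,0,0.03,0,0,0,0],[0,0,0.03,0,0,0,0],[0,0,0.03,0,0,0,0]]';python3 -m creep '[[0,0,0.035,0,0,0,0],[0,0,0.035,0,0,0,0],[0,0,0.035,0,0,0,0],[0,0,0.035,0,0,0,0],[0,0,0.02,0,0,0,0],[0,0,0,0,0,0,0],[0,0,0,0,0,0,0]]'; python3 - <<'E'
from h import *
for c in ('side','top'):
    im=get_image(c); cv2.imwrite(f'pics/{c}8.png',im[:,:,::-1])
im=cv2.imread('pics/side8.png');cv2.imwrite('pics/side8z.png',cv2.resize(im[150:400,220:380],(384,600),interpolation=cv2.INTER_CUBIC))
cv2.imwrite('pics/side8p.png',cv2.resize(im[150:240,230:380],(750,450),interpolation=cv2.INTER_CUBIC))
E
```

```text
clock: 16.57
ee_pos: [474.0, -244.1, 266.3]
orientation: [-3.138, -0.007, -0.406]
ft_force: [0.9, -1.1, -0.6]
grip_width: 0.998
clock: 17.15
ee_pos: [402.9, -402.7, 272.2]
orientation: [-3.14, -0.012, -0.411]
ft_force: [0.5, 0.8, 0.1]
grip_width: 0.999
```

View pics/side8z.png

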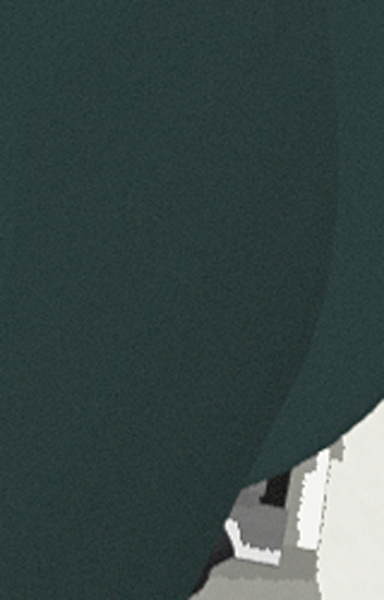

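View pics/side8p.png

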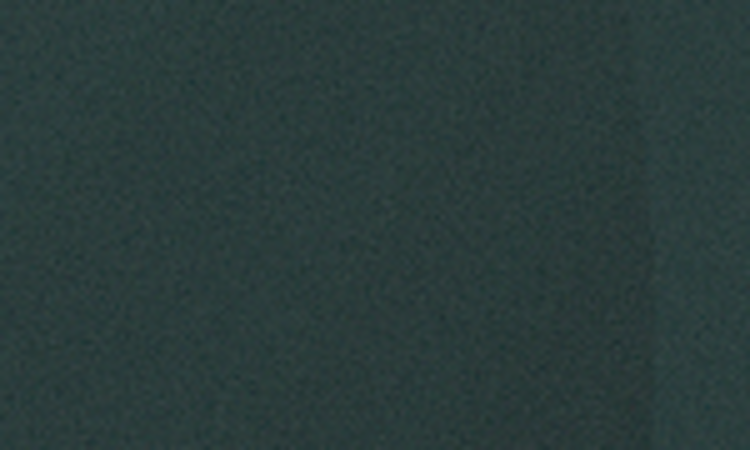

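View pics/top8.png

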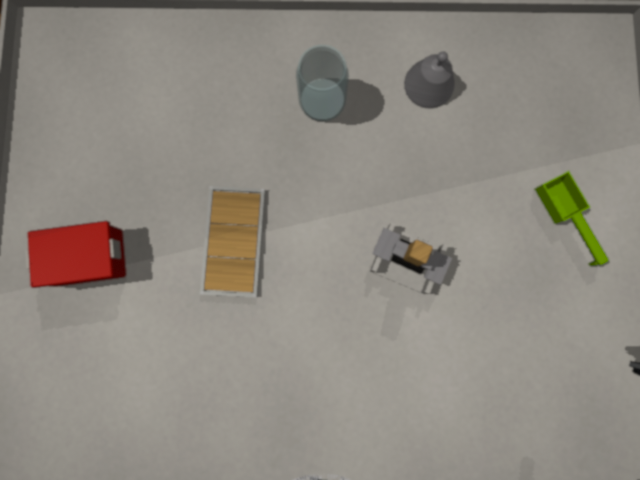

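The top view shows the roller back on its rest as it started, at (412,255). The arm blocks the side camera, so I'll move farther towards the start pose to check the far leaf.

```bash
python3 -m creep '[[0,-0.02,0.03,0,0,0,0.008],[0,-0.02,0.03,0,0,0,0.008],[0,-0.02,0.03,0,0,0,0.008],[0,-0.02,0.03,0,0,0,0.008],[0,-0.02,0.02,0,0,0,0.008],[0,-0.02,0.02,0,0,0,0.008],[0,0,0,0,0,0,0],[0,0,0,0,0,0,0]]'; python3 - <<'E'
from h import *
for c in ('side',):
    im=get_image(c); cv2.imwrite(f'pics/{c}9.png',im[:,:,::-1])
im=cv2.imread('pics/side9.png')
cv2.imwrite('pics/side9p.png',cv2.resize(im[150:240,230:380],(750,450),interpolation=cv2.INTER_CUBIC))
E
```

```text
clock: 17.92
ee_pos: [223.4, -473.1, 272.0]
orientation: [-3.132, -0.013, -0.706]
ft_force: [1.3, 0.2, 0.8]
grip_width: 0.999
```

View pics/side9.png

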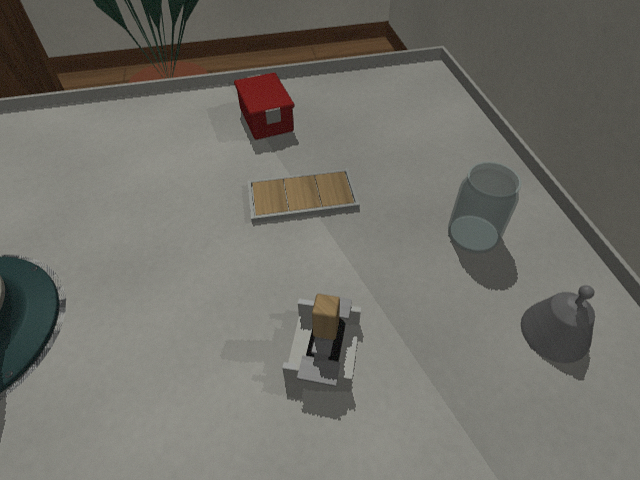

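View pics/side9p.png

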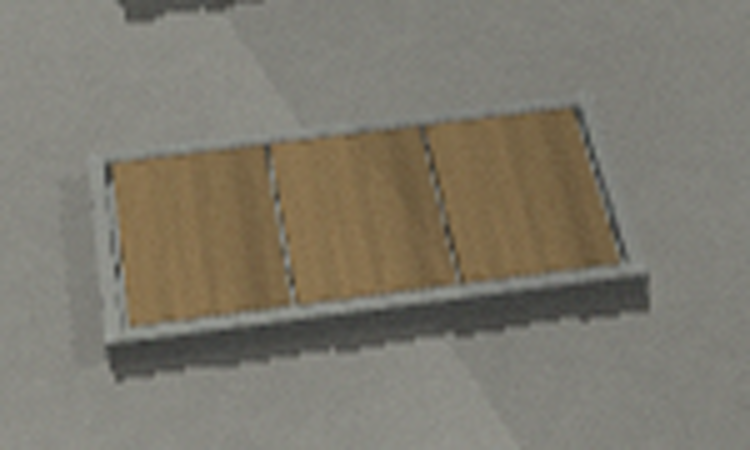

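All three leaves are level with the frame, and the roller stands upright on its rest.

```bash
python3 -c "
from cell import *
print(finish_job(), read_state()['clock'])"
```

```text
the job is handed in; nothing more can be done
the job is handed in; nothing more can be done
```

The job is done and handed in at about 18 s of the 51 s allowed. All three leaves are down level with the frame, and the roller is back upright on its rest, released.

- **Rolling:** I gripped the roller by its handle and rolled once from the near rim to the far rim without lifting it. Tool height stayed at about 100–100.6 mm, the same on the leaves as on the rim, which means the leaves were fully down.
- **Pressure:** it was mostly 17–25 N net, but not fully steady. It touched down at about 33 N and fell to about 5 N over the first 20 mm of the pass.
- **Setting down:** I lowered the roller onto the rest in 1 mm steps. It met the rest with about 35 N at the wrist, which I took off before opening the gripper.
- **Last checks:** the side view shows all three leaves level, and the top and side views show the roller standing as it did at the start. The arm was clear of everything.
- **Disagreement:** the first position estimates for the handle differed by about 6 mm between the fixed cameras and the wrist camera. I used a close-up wrist picture to settle it before gripping.

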